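Show a setting ring to the inspection camera

ROBOT

A 7-joint arm with a two-finger parallel gripper is mounted at the origin on a cart in front of the work surface, level with it; the furniture and walls round the work are solid. World frame = base frame: x ahead of the robot, y to its left, z up, the work surface at z = 0. Lengths are in mm, angles in rad, forces in N, time in s.
With the tool pointing down it reaches from about 400 to 875 mm from the base axis. Payload 4.4 kg.
Tool frame: the origin (TCP) lies at the very end of the fingers, on their centre line; the grasp point (between the pads) lies ctrl.grip_depth behind it (ctrl.grip_depth is the distance from the TCP to the grasp point, in mm); z points along the fingers, y is the direction in which the jaws open and shut (so a half turn about z gives the same grasp; the last joint's range is limited). The gripper opens to 85 mm and grips with 20 to 120 N. Pads are 22 mm wide; open, the fingers measure 114 mm over their backs; the gripper's body (76 mm by 85 mm) begins 54 mm behind the grasp point. The pads swing forward as they close: fully open they stand 13 mm farther back than shut.
Start: joints at [1.228, 0.628, 0.038, 1.517, -0.027, 0.996, -0.02], TCP at [177.659, -625.264, 231.313] pointing down, gripper open.
Joint ranges: [-3.06, 3.06], [-0.37, 2.12], [-1.25, 1.32], [0.18, 2.47], [-1.1, 4.24], [0.23, 1.98], [-2.94, 2.94]. Speed limits (rad/s): [2.57, 2.57, 3.14, 3.14, 3.14, 3.14, 3.14].

INTERFACE

Orientations are given as [roll, pitch, yaw] about the fixed x, y, z axes, in that order (R = Rz(yaw) Ry(pitch) Rx(roll)).
In Python, from cell import ctrl gives the robot as it stands.
- The arm moves only by the tool servo_tool, never from a script. Its argument "commands" is one flat list of numbers, 5 for each row, row after row: the shift along the tool's x, y, z in units of 25 mm (1.0 is 25 mm), then the turn about the tool's z in units of 6 degrees (1.0 is 6 degrees), then the closure, from 0 (fully open) to 1 (shut). In form: [tx, ty, tz, twist, gripper, tx, ty, tz, twist, gripper, ...]. A call has 1 to 10 rows; each row is the pose to reach, as a shift and turn from the pose commanded when the call began, along the tool's axes at that moment; what a row does not reach only later rows make up. A row lasts 1/12 s, in which the tool goes at most 41.7 mm and 7.16 degrees, less where a joint would pass 70% of its speed; a pose out of reach is approached as far as the arm can. A call with a gripper value outside its range is refused whole. The fingers move at their own pace and stop on an object; the grip force is fixed at half the most. Time passes only in rows, so rows that repeat a pose let the fingers close. It gives the time, the measured TCP pose, the force and the opening at its end, in the units of the state.
- ctrl.read_state(): the state, without advancing time (a new reading comes with each control period).
- ctrl.get_image(name): name is "scene" or "top" or "wrist"; returns a dict with "img" (420x560x3 uint8, blue, green, red), "K" (3x3 intrinsics, pixels), "dist_coeffs" ([k1, k2, p1, p2, k3] as OpenCV has them; the pictures are not rectified), "T" (4x4, takes a point from camera to world coordinates). Camera axes: x right, y down, z forward; pixel columns grow to the right and rows downward; lengths in mm; the calibration is good to about 2 mm. A picture is of the moment at which its call begins. There is no depth.
- ctrl.finish_job(): hands the job in, once; it reports no verdict.
The state is a dict: "clock": time; "qpos": joint angles; "qd": joint speeds; "tau": joint torques, N m; "eef_pos": TCP position; "tool_rot": TCP orientation; "force": force on the tool from outside, world axes, zero at the start; "torque": the same for the moment, N m; "width": finger opening in mm.
Only numpy, scipy, OpenCV 4.12 (cv2) and the standard library are available. Lean on these libraries where they do the work, as an engineer would, in place of code of your own. Each camera call takes 0.05 s, during which the arm holds its last target.

TASK

Lift the larger of the two steel setting rings up and off its hook and hold it in the air in front of the inspection camera: 100 mm from the lens, centred on the lens axis and squarely facing it, so that the camera looks straight through the bore. Finish while holding it there, still and clear of everything but the gripper. Do not touch the camera, its stand or the smaller ring, which stays on its hook, and leave the other things on the bench where they are.

Things in the scene. Friction and masses are not known exactly. Their poses are not given: they have to be found in the camera images.
- large_ring_centre (a point): centre of the larger setting ring: loose, steel, 52 mm across, bore 25 mm, 12 mm thick, 0.11 to 0.22 kg, knurled rim, flat faces. It hangs on either one of the two hooks. The point is the middle of the bore, half-way through; z axis = bore axis (level while it hangs, along the hook). Top edge 26 mm above this point; the faces can be pinched from above, over the bore, finger ends kept above the hook
- small_ring_centre (a point): centre of the smaller setting ring, 34 mm across, bore about 15 mm, 12 mm thick, on the other hook; its z axis is the bore axis. It stays where it is
- ring_stand: fixed ring stand: steel foot 80 x 110 x 12 mm, a thin column and a crossbar (14 mm square, 140 mm long, its axis 150 mm above the bench) that carries two hooks. Origin at bench height on the stand's middle line, 35 mm in front (-x) of the column; the hooks point along its -x, the crossbar lies along its y at x = +35 mm
- hook_left (a point): seat of the hook at the stand's +y side, on the axis of its level bar (6 mm thick, along the stand's x; axes as the stand's), 150 mm above the bench. 13 mm behind (+x) is a 12 mm collar; 12 to 19 mm in front (-x) the bar turns up, to 6.5 mm above its axis. To come off, the large ring goes up about 8 mm (4 to 12), then 45 mm along -x. Its top edge hangs 18 mm above the bar's axis
- hook_right (a point): the same point of the other hook, at the stand's -y side, 110 mm from the first
- camera: the fixed inspection camera: a grey 40 x 56 x 40 mm body and a black lens barrel 36 mm in diameter, clamped at its rear to the column of its stand at a height that varies. Origin where the column's axis meets the optical axis; it looks level along its +y, lens front 130 mm from the origin; nothing of it stands more than 22 mm above the optical axis
- camera_stand: the camera's fixed stand: foot 110 x 110 x 14 mm and an 18 mm column up to 269 mm above the bench. Origin under the middle of the foot; the camera looks along its +y
- view_point (a point): point on the camera's optical axis 100 mm in front of the lens front, where the ring's centre is to be held; its y axis is the optical axis (pointing away from the camera), x level across it, z up
- v_block_1: loose steel V-block 44 x 36 x 34 mm lying on the bench, a bystander; origin under its middle
- plug_gauge_1: loose steel plug gauge 17 x 92 x 15 mm lying on the bench, a bystander; origin under its middle
Things that resemble listed ones, but are neither listed nor needed, are in the scene too. Leave any purple look-alike of the part that bears large_ring_centre alone.

How it is judged:
By the outcome, as a careful person would: the job done as asked, in the order asked, and still so for the second after the job is handed in, while the arm keeps its last pose, push and grip.
It also fails if it takes over 40 s, if anything falls off the work surface, if the arm or the gripper's body presses on something with over 40 N, if the wrist force passes 120 N, or if a joint passes its speed limit or range.

## Working session

There is one attempt and no reset: what is moved stays moved. The work goes in short steps, Python scripts to look and compute and a tool call to move; the robot and the scene stay as the last step left them, time stands still between calls to the robot, and variables do not carry over. Pictures are saved under pics/ and viewed, and the job is handed in when it is done.

Besides the shell and the picture viewer there is one more tool, called as name(argument=value, ...), one argument or row to a line, values as JSON. servo_tool: Moves the arm, as the interface text tells. Its arguments: {"type":"object","properties":{"commands":{"type":"array","items":{"type":"number"}}},"required":["commands"]}

```bash
ls; mkdir -p pics
python3 - <<'E'
from cell import ctrl
import cv2,numpy as np
s=ctrl.read_state()
print({k:np.round(v,3).tolist() for k,v in s.items()},ctrl.grip_depth)
for n in("scene","top","wrist"):
    d=ctrl.get_image(n); cv2.imwrite(f"pics/{n}0.png",d["img"]); np.savez(f"{n}0.npz",**d)
    print(n,np.round(d["K"],1).tolist(),np.round(d["dist_coeffs"],4).tolist(),np.round(d["T"],3).tolist())
E
```

```text
pics
{'clock': 0.0, 'qpos': [1.228, 0.629, 0.038, 1.518, -0.027, 0.996, -0.02], 'qd': [-0.0, 0.001, 0.002, 0.001, 0.002, 0.0, 0.002], 'tau': [-0.001, -56.341, 1.226, -19.344, 0.011, 0.011, 0.0], 'eef_pos': [177.462, -624.648, 230.389], 'tool_rot': [-3.14, 0.0, 0.277], 'force': [-0.31, -0.396, 0.61], 'torque': [0.005, 0.01, -0.027], 'width': 85.893} 18.700000000000003
scene [[493.6, 0.0, 282.8], [0.0, 493.6, 209.9], [0.0, 0.0, 1.0]] [-0.1481, 0.0, 0.0, 0.0, 0.0] [[-0.683, -0.439, 0.584, -105.965], [-0.73, 0.408, -0.548, 437.28], [0.002, -0.801, -0.599, 800.23], [0.0, 0.0, 0.0, 1.0]]
top [[507.4, 0.0, 274.7], [0.0, 507.4, 211.8], [0.0, 0.0, 1.0]] [-0.096, 0.0, 0.0, 0.0, 0.0] [[0.017, -0.996, 0.084, 443.829], [-1.0, -0.018, -0.005, -175.08], [0.007, -0.084, -0.996, 1258.697], [0.0, 0.0, 0.0, 1.0]]
wrist [[373.6, 0.0, 275.0], [0.0, 373.6, 214.0], [0.0, 0.0, 1.0]] [0.0019, 0.0, 0.0, 0.0, 0.0] [[0.275, -0.913, -0.302, 254.655], [-0.961, -0.262, -0.085, -602.059], [-0.001, 0.314, -0.949, 373.648], [0.0, 0.0, 0.0, 1.0]]
```

View pics/scene0.png

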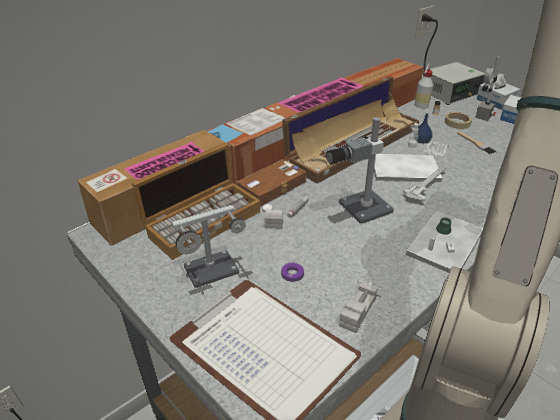

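View pics/top0.png

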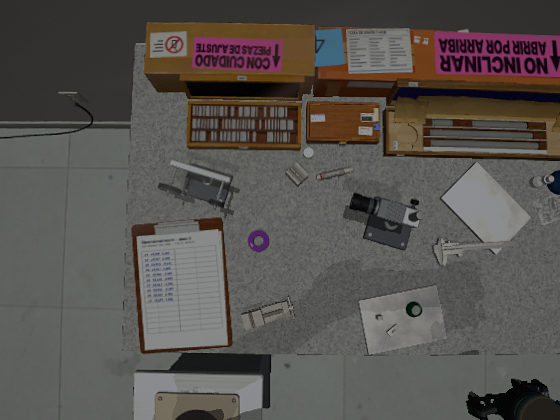

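View pics/wrist0.png

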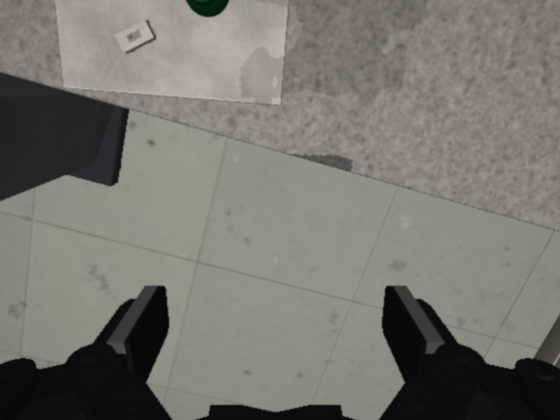

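The scene and top views show the ring stand at scene (208,245) and top (200,185). The camera is at scene (365,170) and top (385,210), looking toward the image left. A purple decoy ring lies on the bench at top (258,240). I'll zoom in next.

Run:
```python
import cv2
a=cv2.imread("pics/scene0.png");b=cv2.imread("pics/top0.png")
def c(im,x0,y0,x1,y1,n,f):
    z=cv2.resize(im[y0:y1,x0:x1],None,fx=f,fy=f,interpolation=cv2.INTER_CUBIC)
    z=cv2.convertScaleAbs(z,alpha=1.4,beta=10); cv2.imwrite("pics/"+n,z)
c(a,160,195,260,290,"s_st.png",6)
c(a,310,110,400,225,"s_cam.png",5)
c(b,150,150,250,220,"t_st.png",8)
c(b,335,180,435,255,"t_cam.png",8)
```

```text
(no output)
```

View pics/s_st.png

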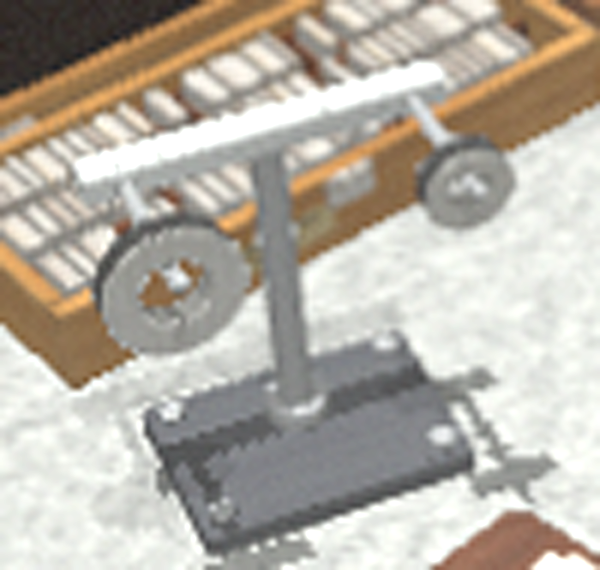

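View pics/s_cam.png

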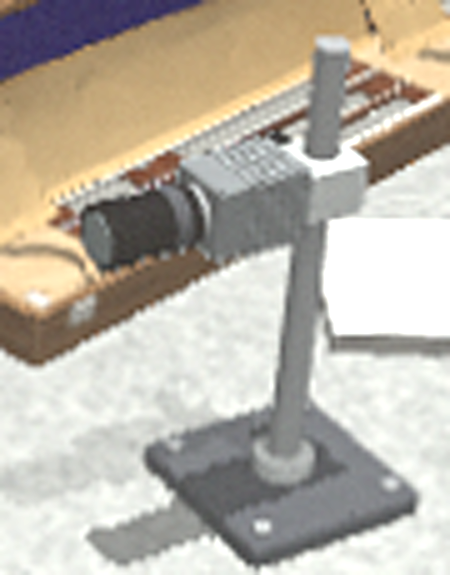

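View pics/t_st.png

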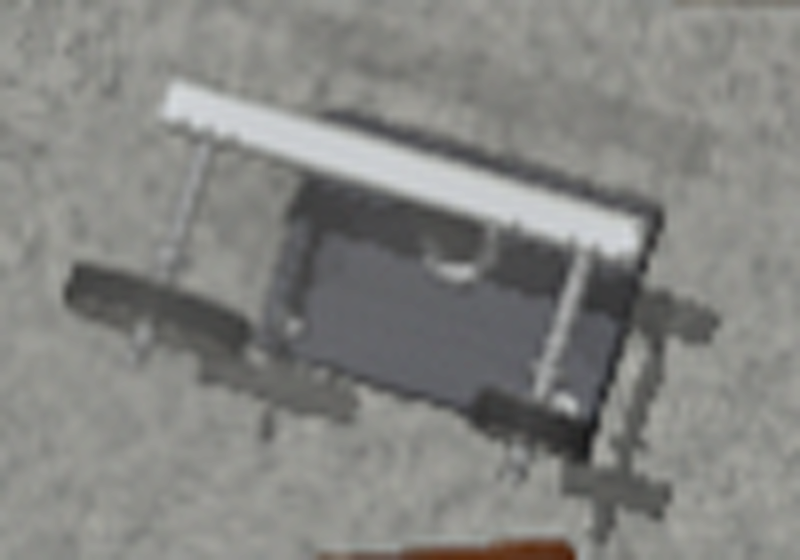

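View pics/t_cam.png

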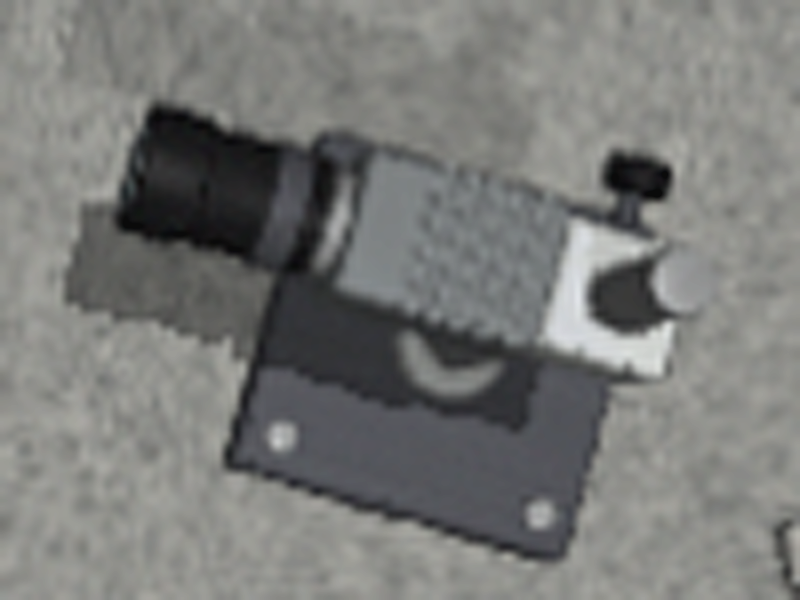

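```bash
cat > h.py <<'E'
import numpy as np,cv2
def load(n): return dict(np.load(n+".npz"))
def ray(d,p):
    u=cv2.undistortPoints(np.array([[p]],float),d["K"],d["dist_coeffs"])[0,0]
    v=d["T"][:3,:3]@np.array([u[0],u[1],1]); return d["T"][:3,3],v/np.linalg.norm(v)
def onz(d,p,z):
    o,v=ray(d,p); return o+v*(z-o[2])/v[2]
def tri(rs):
    A=sum(np.eye(3)-np.outer(v,v) for o,v in rs); b=sum((np.eye(3)-np.outer(v,v))@o for o,v in rs)
    x=np.linalg.solve(A,b); return x,[np.linalg.norm((np.eye(3)-np.outer(v,v))@(x-o)) for o,v in rs]
def proj(d,P):
    Ti=np.linalg.inv(d["T"]); return cv2.projectPoints(np.array([P],float),cv2.Rodrigues(Ti[:3,:3])[0],Ti[:3,3],d["K"],d["dist_coeffs"])[0].ravel()
E
python3 - <<'E'
from h import *
t=load("top0");s=load("scene0")
T=lambda x,y:(150+x/8-.4,150+y/8-.4)
C=lambda x,y:(335+x/8-.4,180+y/8-.4)
S=lambda x,y:(160+x/6-.4,195+y/6-.4)
D=lambda x,y:(310+x/5-.4,110+y/5-.4)
np.set_printoptions(precision=1,suppress=True)
L=onz(t,T(167,101),157);R=onz(t,T(640,237),157);d=L-R
print("bar",L,R,np.linalg.norm(d),np.degrees(np.arctan2(-d[0],d[1])))
yaw=np.arctan2(-d[0],d[1]);ex=np.array([np.cos(yaw),np.sin(yaw),0]);ey=np.array([-ex[1],ex[0],0])
m=(L+R)/2; o=m-35*ex; print("hookL",o+55*ey,"hookR",o-55*ey)
print("ring top z168", onz(t,T(165,292),168))
print("ring tri",tri([ray(s,S(172,285)),ray(t,T(155,308))]))
print("bar ends scene", onz(s,S(85,167),157),onz(s,S(440,75),157))
# camera
print("foot",[onz(t,C(*p),14) for p in((228,462),(558,560),(607,385),(277,282))],[onz(s,D(*p),14) for p in((150,460),(260,548),(415,490))])
print("coltop",onz(t,C(683,282),269),onz(s,D(333,44),269),tri([ray(t,C(683,282)),ray(s,D(333,44))]))
print("lens",tri([ray(t,C(138,163)),ray(s,D(96,238))]))
E
```

```text
bar [642.2  50.9 157. ] [606.5 -80.7 157. ] 136.35931136788818 -15.18676841194569
hookL [605.   47.3 157. ] hookR [576.2 -58.9 157. ]
ring top z168 [587.7  47.2 168. ]
ring tri (array([586. ,  54.3, 143.5]), [np.float64(0.5933445680485573), np.float64(0.5933445680486853)])
bar ends scene [645.7  48.1 157. ] [602.8 -78.1 157. ]
foot [array([ 489.4, -400.2,   14. ]), array([ 460.8, -503. ,   14. ]), array([ 515.1, -518.5,   14. ]), array([ 545.3, -415.3,   14. ])] [array([ 582.1, -421.2,   14. ]), array([ 490.7, -404.6,   14. ]), array([ 465.8, -505.9,   14. ])]
coltop [ 526.2 -467.3  269. ] [ 527.6 -467.5  269. ] (array([ 526.6, -466.8,  269.6]), [np.float64(0.48555932919367745), np.float64(0.4855593291934917)])
lens (array([ 562.3, -342.7,  194.4]), [np.float64(1.102439764688219), np.float64(1.102439764688261)])
```

servo_tool(
  commands=[1,-1,-2,0,0,22.3,-20.2,-2.8,-9.8,0,22.3,-20.2,-2.8,-9.8,0,22.3,-20.2,-2.8,-9.8,0,22.3,-20.2,-2.8,-9.8,0,22.3,-20.2,-2.8,-9.8,0,22.3,-20.2,-2.8,-9.8,0,22.3,-20.2,-2.8,-9.8,0,22.3,-20.2,-2.8,-9.8,0,22.3,-20.2,-2.8,-9.8,0],
)

```text
clock: 0.98
eef_pos: [388.7, -285.0, 284.0]
tool_rot: [3.142, 0.0, 1.308]
force: [1.7, -0.5, 0.2]
width: 85.5
```

Run:
```python
from cell import ctrl
import numpy as np
s=ctrl.read_state();print(s["clock"],np.round(s["eef_pos"],1),np.round(s["tool_rot"],4))
a=s["tool_rot"][2];d=np.array([575,14])-s["eef_pos"][:2]
print(d@[np.cos(a),np.sin(a)]/25,d@[np.sin(a),-np.cos(a)]/25,np.degrees(a)-74.5)
```

```text
0.9833 [ 388.7 -285.   284. ] [3.1415 0.     1.3082]
13.484865070295587 4.09213348050543 0.4525812223215553
```

servo_tool(
  commands=[13.4,4.1,-0.6,0,0,13.4,4.1,-0.6,0,0,13.4,4.1,-0.6,0,0,13.4,4.1,-0.6,0,0,13.4,4.1,-0.6,0,0,13.4,4.1,-0.6,0,0,13.4,4.1,-0.6,0,0,13.4,4.1,-0.6,0,0,13.4,4.1,-0.6,0,0,13.4,4.1,-0.6,0,0],
)

```text
clock: 1.82
eef_pos: [577.4, 15.5, 298.7]
tool_rot: [3.141, -0.004, 1.311]
force: [-0.1, -0.5, -1.3]
width: 85.5
```

```bash
cat > snap.py <<'E'
import sys
from cell import ctrl
import cv2,numpy as np
for n in sys.argv[2:]:
    d=ctrl.get_image(n); cv2.imwrite(f"pics/{n}{sys.argv[1]}.png",d["img"]); np.savez(f"{n}{sys.argv[1]}.npz",**d)
s=ctrl.read_state(); print(s["clock"],np.round(s["eef_pos"],1),np.round(s["tool_rot"],4),np.round(s["force"],1),s["width"])
E
python3 snap.py 1 wrist
```

```text
1.8667 [576.1  11.9 298.4] [-3.1410e+00 -1.1000e-03  1.3077e+00] [-0.9 -1.1  0.5] 85.06187022512488
```

View pics/wrist1.png

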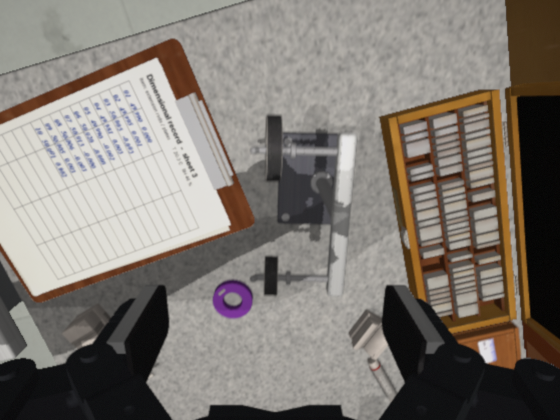

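The wrist view shows the large ring edge-on at (275,147), on the hook by the crossbar's upper end at (345,140). The small ring is at (271,275).

Run:
```python
import cv2
a=cv2.imread("pics/wrist1.png")[105:305,235:365]
cv2.imwrite("pics/w1z.png",cv2.convertScaleAbs(cv2.resize(a[:95],None,fx=6,fy=6,interpolation=cv2.INTER_CUBIC),alpha=1.5,beta=15))
```

```text
(no output)
```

View pics/w1z.png

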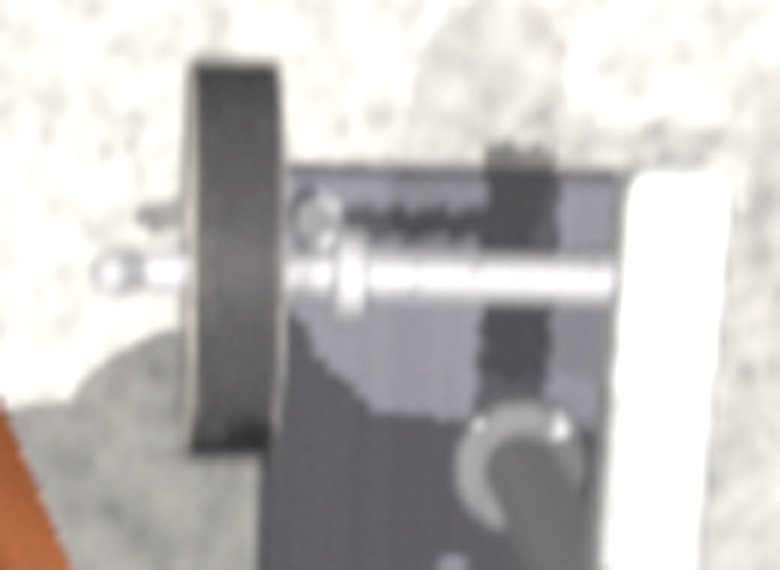

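Run:
```python
from h import *
np.set_printoptions(precision=2,suppress=True)
w=load("wrist1");W=lambda x,y:(235+x/6-.4,105+y/6-.4)
a=onz(w,W(112,271),150);b=onz(w,W(600,280),150);print("hook",a,b,np.degrees(np.arctan2(*(b-a)[1::-1])))
l=onz(w,W(186,262),167);r=onz(w,W(287,262),167);print("ring top",l,r,(l+r)/2,np.linalg.norm(l-r),np.degrees(np.arctan2(*(r-l)[1::-1])))
# rim silhouettes
u=[onz(w,W(*p),141) for p in((195,62),(278,65),(190,452),(270,452))];print(np.array(u)); f=(u[0]+u[1])/2;g=(u[2]+u[3])/2
print("centre",(f+g)/2,np.linalg.norm(f-g),np.degrees(np.arctan2(-(f-g)[0],(f-g)[1])))
c1=onz(w,(352.5-.4,134),157)
# bar left/right edges
import cv2
im=cv2.imread("pics/wrist1.png");g=cv2.cvtColor(im,cv2.COLOR_BGR2GRAY)
P=[]
for row in range(140,290,10):
    seg=g[row,320:365].astype(float);m=np.where(seg>185)[0]
    if len(m)>3:
        P.append([320+m.mean(),row])
q=np.array([onz(w,p,157)[:2] for p in P]);vx,vy,x0,y0=cv2.fitLine(q.astype(np.float32),cv2.DIST_HUBER,0,.01,.01).ravel()
print(np.array(P)[[0,-1]],"bar yaw",np.degrees(np.arctan(-vx/vy)), q[0],q[-1])
```

```text
hook [570.27  56.68 150.  ] [631.28  39.37 150.  ] -15.845059117092877
ring top [580.88  57.59 167.  ] [592.81  54.44 167.  ] [586.85  56.01 167.  ] 12.333434690869307 -14.790298809076049
[[587.25  78.84 141.  ]
 [597.6   75.72 141.  ]
 [573.03  29.   141.  ]
 [583.65  26.2  141.  ]]
centre [585.38  52.44 141.  ] 51.63159177236821 -15.826356375327787
[[348.  140. ]
 [337.5 270. ]] bar yaw -15.991845 [642.    46.39] [612.1  -57.87]
```

servo_tool(
  commands=[1.67,-0.04,1.5,0.14,0.67,1.67,-0.04,3,0.14,0.67,1.67,-0.04,3.9,0.14,0.67,1.67,-0.04,3.9,0.14,0.67,1.67,-0.04,3.9,0.14,0.67,1.67,-0.04,3.9,0.14,0.67,1.67,-0.04,3.9,0.14,0.67,1.67,-0.04,3.9,0.14,0.67],
)

```text
clock: 2.53
eef_pos: [587.0, 48.9, 203.5]
tool_rot: [3.138, -0.001, 1.287]
force: [-0.2, 0.4, 0.2]
width: 28.0
```

```bash
python3 snap.py 2 wrist scene
```

```text
2.6333 [586.6  49.2 202.9] [ 3.1390e+00 -8.0000e-04  1.2875e+00] [-0.2 -1.  -0.5] 27.93515829009552
```

View pics/wrist2.png

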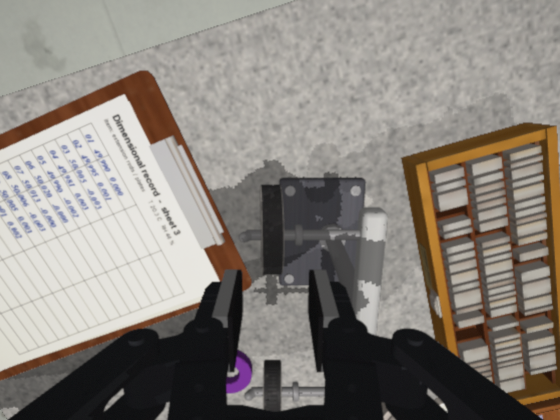

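View pics/scene2.png

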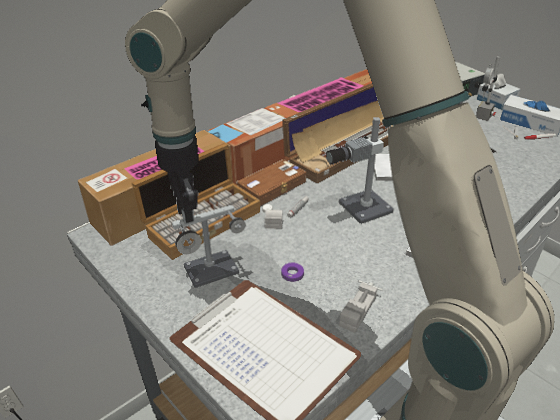

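The wrist view shows the partly closed fingers at x 242 and 310. The ring rim spans x 262–283 around row 230, just below and between them. I'll check these numbers.

Run:
```python
from h import *
import cv2
np.set_printoptions(precision=2,suppress=True)
w=load("wrist2")
print(w["T"])
for P in ((586.6,49.2,202.9),(586,52.4,167),(586,52.4,141)): print(P,proj(w,P))
im=cv2.imread("pics/wrist2.png")[160:330,200:400]
cv2.imwrite("pics/w2z.png",cv2.convertScaleAbs(cv2.resize(im,None,fx=4,fy=3.5,interpolation=cv2.INTER_CUBIC),alpha=1.8,beta=20))
```

```text
[[  0.96  -0.27  -0.08 608.55]
 [ -0.28  -0.91  -0.3  127.2 ]
 [  0.     0.31  -0.95 346.77]
 [  0.     0.     0.     1.  ]]
(586.6, 49.2, 202.9) [275.23 287.48]
(586, 52.4, 167) [272.12 248.18]
(586, 52.4, 141) [272.28 230.49]
```

View pics/w2z.png

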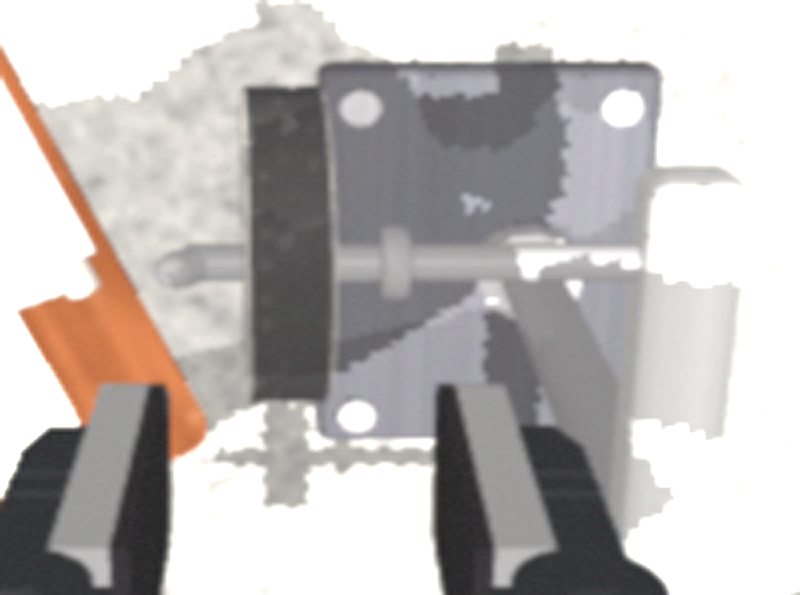

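servo_tool(
  commands=[0.12,-0.06,0,0,0.67,0.12,-0.06,0.6,0,0.67,0.12,-0.06,1.2,0,0.67,0.12,-0.06,1.6,0,0.67,0.12,-0.06,1.75,0,0.67,0.12,-0.06,1.75,0,0.67,0.12,-0.06,1.75,0,0.67],
)

```text
clock: 3.22
eef_pos: [585.4, 53.1, 157.9]
tool_rot: [3.141, -0.0, 1.288]
force: [0.7, -1.2, -0.7]
width: 28.1
```

```bash
python3 snap.py 3 wrist scene
python3 - <<'E'
import cv2,numpy as np
a=cv2.imread("pics/wrist3.png")[200:400,180:380];b=cv2.imread("pics/scene3.png")[180:280,140:260]
f=lambda i,k:cv2.convertScaleAbs(cv2.resize(i,k,interpolation=cv2.INTER_CUBIC),alpha=1.8,beta=20)
cv2.imwrite("pics/z3.png",np.hstack([f(a,(400,400)),f(b,(400,400))]))
E
```

```text
3.3167 [585.8  53.1 158.4] [ 3.1403e+00 -6.0000e-04  1.2883e+00] [-0.7  0.3 -0.7] 27.898953494495096
```

View pics/z3.png

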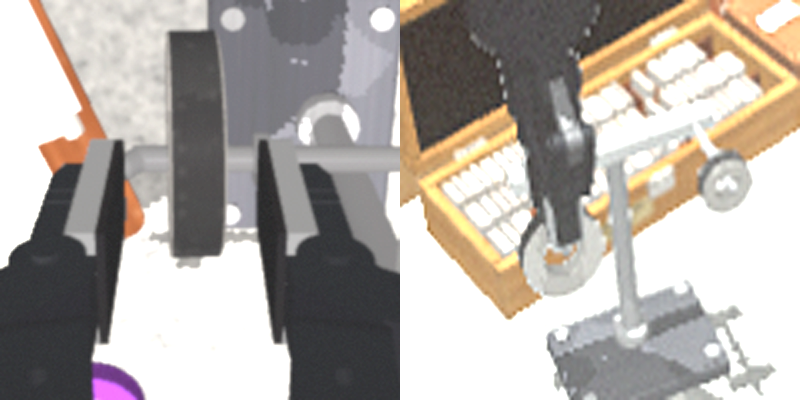

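servo_tool(
  commands=[0,0,0,0,0.8,0,0,0,0,0.9,0,0,0,0,1,0,0,0,0,1,0,0,0,0,1,0,0,0,0,1],
)

```text
clock: 3.82
eef_pos: [585.8, 53.0, 158.2]
tool_rot: [3.14, -0.001, 1.288]
force: [0.7, 0.0, 3.6]
width: 9.6
```

```bash
python3 snap.py 4 wrist scene
python3 - <<'E'
import cv2,numpy as np
a=cv2.imread("pics/wrist4.png")[200:400,180:380];b=cv2.imread("pics/scene4.png")[180:280,140:260]
f=lambda i,k:cv2.convertScaleAbs(cv2.resize(i,k,interpolation=cv2.INTER_CUBIC),alpha=1.8,beta=20)
cv2.imwrite("pics/z4.png",np.hstack([f(a,(400,400)),f(b,(400,400))]))
E
```

```text
3.9167 [585.8  53.  158.2] [ 3.1401e+00 -6.0000e-04  1.2884e+00] [0.6 0.1 5.4] 9.397421520677053
```

View pics/z4.png

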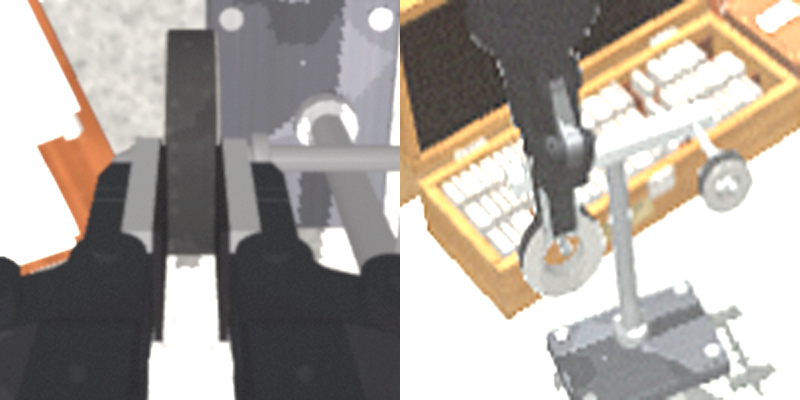

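servo_tool(
  commands=[0,0,-0.05,0,1,0,0,-0.1,0,1,0,0,-0.15,0,1,0,0,-0.15,0,1,0,0,-0.15,0,1],
)

```text
clock: 4.33
eef_pos: [584.7, 52.8, 161.0]
tool_rot: [-3.141, 0.0, 1.288]
force: [-1.0, 0.1, -1.3]
width: 9.7
```

```bash
python3 snap.py 5 wrist scene
python3 - <<'E'
import cv2,numpy as np
a=cv2.imread("pics/wrist5.png")[200:400,180:380];b=cv2.imread("pics/scene5.png")[180:280,140:260]
f=lambda i,k:cv2.convertScaleAbs(cv2.resize(i,k,interpolation=cv2.INTER_CUBIC),alpha=1.8,beta=20)
cv2.imwrite("pics/z5.png",np.hstack([f(a,(400,400)),f(b,(400,400))]))
E
```

```text
4.4333 [584.8  52.8 161. ] [-3.1408e+00  4.0000e-04  1.2883e+00] [ 0.5 -0.5 -0.5] 9.506455425161633
```

View pics/z5.png

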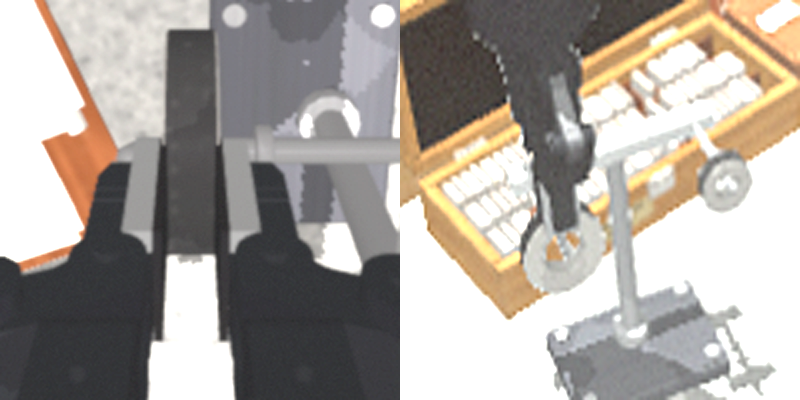

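servo_tool(
  commands=[0,0,-0.12,0,1,0,0,-0.24,0,1,0,0,-0.24,0,1,0,-0.3,-0.24,0,1,0,-0.7,-0.24,0,1,0,-1.2,-0.24,0,1,0,-1.7,-0.24,0,1,0,-2.2,-0.24,0,1,0,-2.5,-0.24,0,1,0,-2.5,-0.24,0,1],
)

```text
clock: 5.27
eef_pos: [523.0, 71.0, 167.5]
tool_rot: [-3.14, 0.001, 1.29]
force: [-0.6, 0.2, -1.6]
width: 9.2
```

```bash
python3 snap.py 6 wrist scene
python3 - <<'E'
import cv2,numpy as np
a=cv2.imread("pics/wrist6.png")[200:400,180:380];b=cv2.imread("pics/scene6.png")[180:280,140:260]
f=lambda i,k:cv2.convertScaleAbs(cv2.resize(i,k,interpolation=cv2.INTER_CUBIC),alpha=1.8,beta=20)
cv2.imwrite("pics/z6.png",np.hstack([f(a,(400,400)),f(b,(400,400))]))
E
```

```text
5.3667 [525.5  70.4 167.6] [ 3.1407e+00 -2.0000e-04  1.2887e+00] [ 0.4 -0.  -2. ] 9.579786023062782
```

View pics/z6.png

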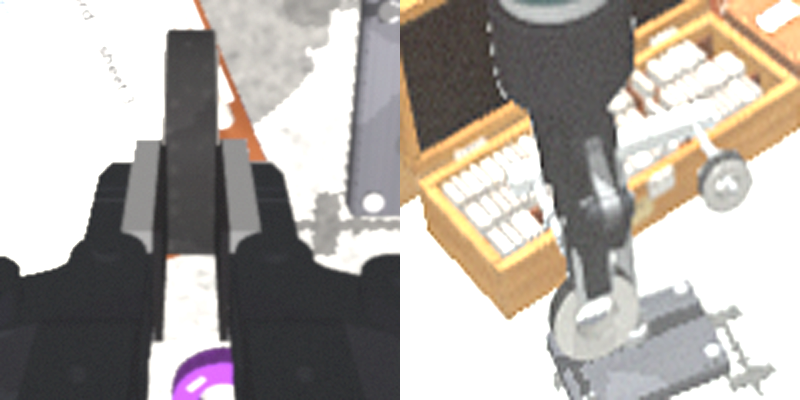

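The ring is off the hook and firmly held: the scene view shows the bore clear of the hook tip, and the load reads about 2 N. I'll rise and travel to a point above the view point, turning 90° on the way.

servo_tool(
  commands=[0,0,-1,0,1,0,0,-2,0,1,0,0,-3,0.5,1,0,0,-4,1.5,1,-1,0.5,-5,2.5,1,-2,1,-6,3.5,1,-3,1.5,-6.1,4.5,1,-4,2,-6.1,5.5,1,-5,2.6,-6.1,6.5,1,-6,3.1,-6.1,7.5,1],
)

```text
clock: 6.2
eef_pos: [558.9, -97.4, 320.3]
tool_rot: [3.14, -0.001, 0.497]
force: [1.2, -0.7, -1.4]
width: 9.6
```

```bash
cat > nav.py <<'E'
import sys,numpy as np
from cell import ctrl
s=ctrl.read_state();p=s["eef_pos"];a=s["tool_rot"][2];t=np.array(list(map(float,sys.argv[1:4])));d=t-p
print(np.round(p,1),np.round(s["tool_rot"],4),np.round(s["qpos"],2),np.round(s["force"],1),round(s["width"],1))
print("tx,ty,tz,tw",np.round([d[:2]@[np.cos(a),np.sin(a)]/25,d[:2]@[np.sin(a),-np.cos(a)]/25,-d[2]/25,(np.degrees(a)-float(sys.argv[4]))/6],3))
E
python3 nav.py 590 -247 320 -16.1
```

```text
[558.9 -97.4 320.3] [ 3.1402e+00 -1.3000e-03  4.9710e-01] [ 0.22  0.42 -0.14  1.63  0.06  1.09 -1.01] [ 1.2 -0.7 -1.4] 9.6
tx,ty,tz,tw [-1.758  5.853  0.012  7.43 ]
```

servo_tool(
  commands=[-0.3,0.9,0,1,1,-0.6,1.9,0,2,1,-0.9,2.9,0,3,1,-1.2,3.9,0,4,1,-1.5,4.9,0,5,1,-1.76,5.85,0,6,1,-1.76,5.85,0,7,1,-1.76,5.85,0,7.43,1,-1.76,5.85,0,7.43,1],
)

```text
clock: 6.95
eef_pos: [590.0, -245.7, 319.4]
tool_rot: [3.141, 0.0, -0.277]
force: [-0.1, 0.2, -1.1]
width: 9.6
```

```bash
python3 snap.py 7 wrist scene
```

```text
7.05 [ 590.  -244.7  319.6] [ 3.1416  0.     -0.2733] [ 0.5  0.4 -1. ] 9.773299771470844
```

View pics/wrist7.png

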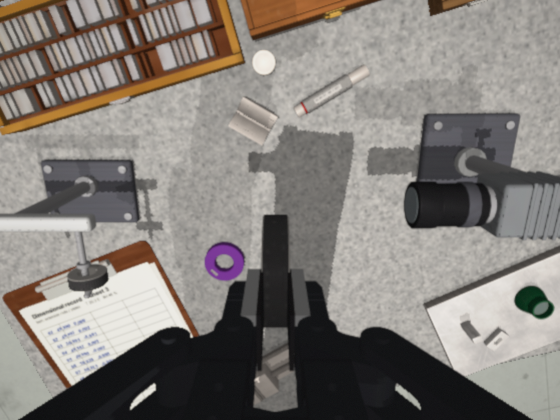

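View pics/scene7.png

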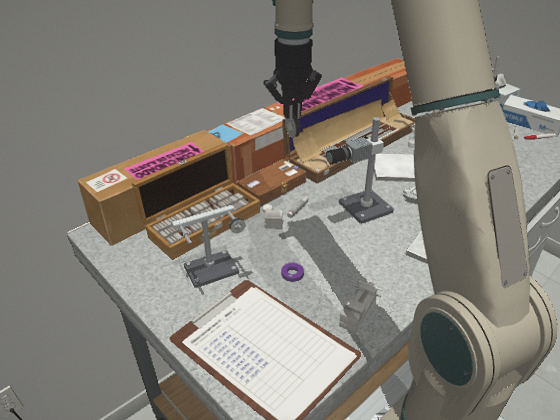

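The wrist view shows the lens front at about (410,204), the camera foot with corners at (428,113) and (518,113), and the ring hanging edge-on at (275,265).

Run:
```python
import cv2,numpy as np
a=cv2.imread("pics/wrist7.png")[170:250,395:505];b=cv2.imread("pics/scene0.png")[140:175,320:360];c=cv2.imread("pics/top0.png")[185:225,342:382];e=cv2.imread("pics/wrist7.png")[100:190,410:530]
f=lambda i,k,al=2:cv2.convertScaleAbs(cv2.resize(i,None,fx=k,fy=k,interpolation=cv2.INTER_CUBIC),alpha=al,beta=20)
cv2.imwrite("pics/l7.png",f(a,7));cv2.imwrite("pics/ls.png",f(b,14,1.6));cv2.imwrite("pics/lt.png",f(c,14,1.6));cv2.imwrite("pics/f7.png",f(e,6))
```

```text
(no output)
```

View pics/l7.png

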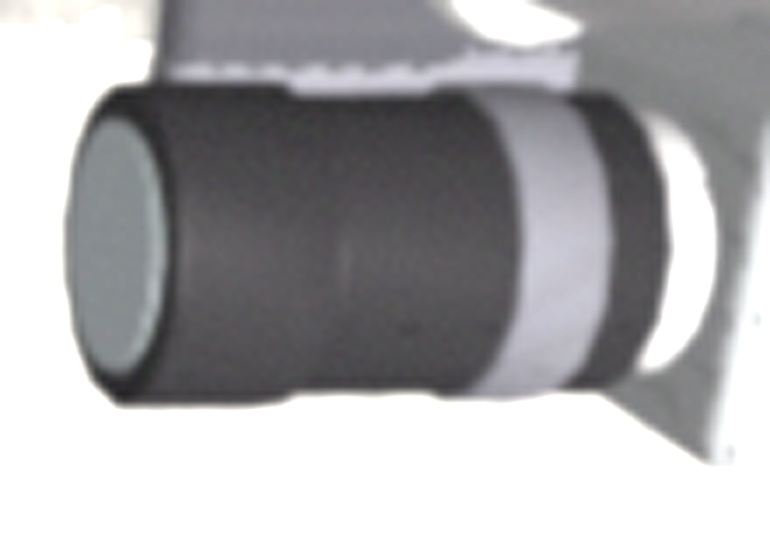

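View pics/ls.png

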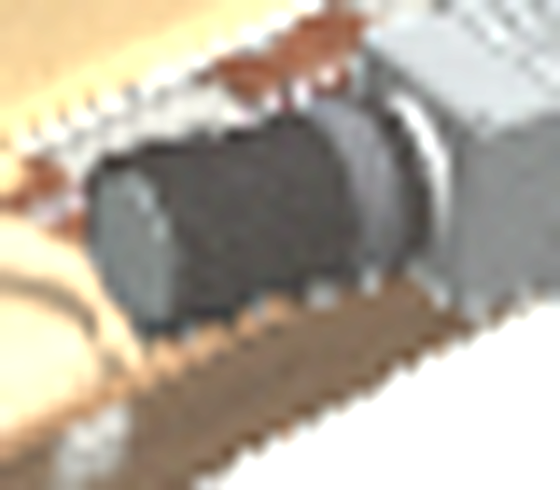

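View pics/lt.png

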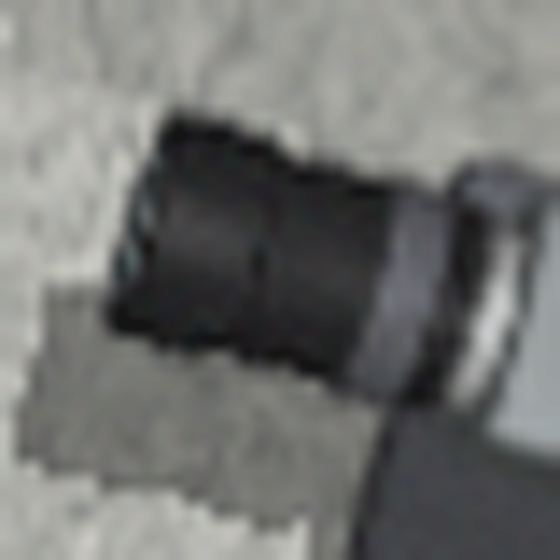

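View pics/f7.png

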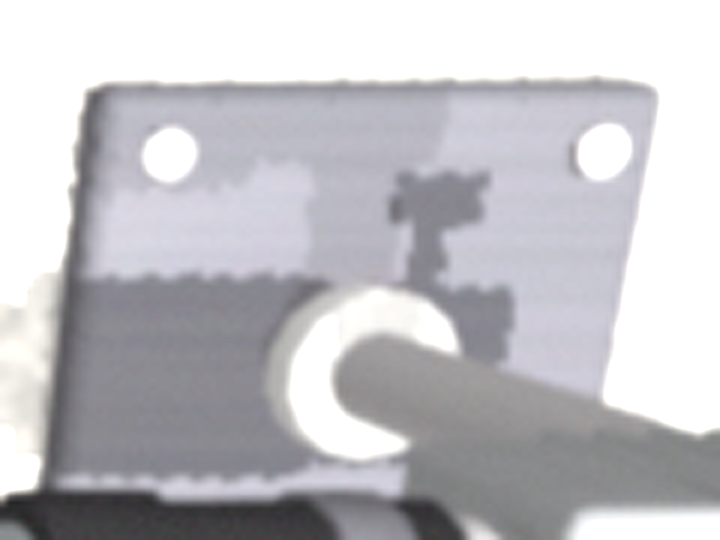

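Run:
```python
from h import *
np.set_printoptions(precision=2,suppress=True)
w=load("wrist7");t=load("top0");s=load("scene0")
rs=[ray(w,(411.4,204.4)),ray(s,(328.8,157.0)),ray(t,(351.3,200.4))]
for c in ([0,1,2],[0,1],[0,2],[1,2]): print(c,*tri([rs[i] for i in c]))
F=lambda x,y:(410+x/6-.4,100+y/6-.4)
a=onz(w,F(170,154),14.5);b=onz(w,F(603,150),14.5);print(a,b,"yaw screws",np.degrees(np.arctan2(-(a-b)[0],(a-b)[1])))
a=onz(w,F(95,88),14);b=onz(w,F(650,84),14);print("edge yaw",np.degrees(np.arctan2(-(a-b)[0],(a-b)[1])),a,b,np.linalg.norm(a-b))
cc=onz(t,(419.97,214.85),269);ls=tri(rs)[0]
d=ls-cc;print("col->lens",np.degrees(np.arctan2(-d[0],d[1])),np.hypot(*d[:2]))
# ring in hand: silhouette
W=w["img"][200:345,255:295];import cv2
cv2.imwrite("pics/r7.png",cv2.convertScaleAbs(cv2.resize(W,None,fx=4,fy=4,interpolation=cv2.INTER_CUBIC),alpha=2.5,beta=30))
```

```text
[0, 1, 2] [ 561.55 -342.07  195.61] [np.float64(0.9152188863530131), np.float64(1.3109929504764972), np.float64(1.1251079542357165)]
[0, 1] [ 562.29 -342.17  195.71] [np.float64(0.9273997662093734), np.float64(0.9273997662094712)]
[0, 2] [ 560.78 -342.94  193.74] [np.float64(0.6014749382810528), np.float64(0.601474938281079)]
[1, 2] [ 561.18 -341.27  196.06] [np.float64(1.0736784359494493), np.float64(1.0736784359494334)]
[ 577.75 -440.17   14.5 ] [ 555.5  -521.47   14.5 ] yaw screws -15.3061180402171
edge yaw -15.425355972737108 [ 594.08 -428.14   14.  ] [ 565.56 -531.51   14.  ] 107.22911504639521
col->lens -15.74622509361827 130.13993818034456
```

View pics/r7.png

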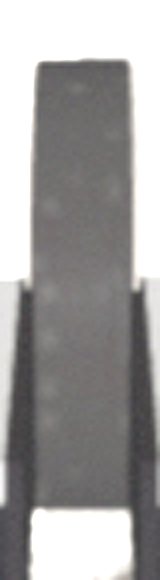

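Run:
```python
from h import *
np.set_printoptions(precision=2,suppress=True)
w=load("wrist7")
# use nominal tool frame from start image relation as well
p=np.array([590,-244.7,319.6]);a=-.2733
R=np.array([[np.cos(a),np.sin(a),0],[np.sin(a),-np.cos(a),0],[0,0,-1]])
o,v1=ray(w,(275.3,214.9));_,v2=ray(w,(275.3,326.4))
b=v1+v2;b/=np.linalg.norm(b);h=np.arccos(v1@v2)/2;c=o+b*26/np.sin(h)
print("centre world",c,"tool",R.T@(c-p),"cam tool",R.T@(o-p))
l=load("wrist1")
```

```text
centre world [ 589.07 -245.08  301.74] tool [-0.79  0.62 17.86] cam tool [  80.25    0.58 -142.97]
```

```bash
python3 nav.py 589 -245.7 212.7 -15.5
```

```text
[ 590.  -244.7  319.6] [ 3.1416  0.     -0.2733] [ 0.3   0.54  0.08  1.43 -0.04  1.17 -1.46] [ 0.5  0.4 -1. ] 9.8
tx,ty,tz,tw [-0.028  0.05   4.277 -0.027]
```

servo_tool(
  commands=[-0.03,0.05,0.7,-0.03,1,-0.03,0.05,1.5,-0.03,1,-0.03,0.05,2.3,-0.03,1,-0.03,0.05,3.1,-0.03,1,-0.03,0.05,3.8,-0.03,1,-0.03,0.05,4.2,-0.03,1,-0.03,0.05,4.28,-0.03,1,-0.03,0.05,4.28,-0.03,1,-0.03,0.05,4.28,-0.03,1,-0.03,0.05,4.28,-0.03,1],
)

```text
clock: 7.88
eef_pos: [589.6, -246.0, 214.2]
tool_rot: [3.141, -0.003, -0.272]
force: [0.4, -0.2, -0.0]
width: 9.8
```

```bash
python3 snap.py 8 wrist scene top; python3 nav.py 589 -245.7 212.7 -15.5
python3 - <<'E'
import cv2,numpy as np
b=cv2.imread("pics/scene8.png")[100:190,265:385];c=cv2.imread("pics/top8.png")[150:250,290:420]
f=lambda i,k,al=2:cv2.convertScaleAbs(cv2.resize(i,None,fx=k,fy=k,interpolation=cv2.INTER_CUBIC),alpha=al,beta=20)
cv2.imwrite("pics/z8s.png",f(b,6,1.6));cv2.imwrite("pics/z8t.png",f(c,6,1.8))
E
```

```text
8.0333 [ 589.1 -245.9  213.8] [ 3.1415e+00 -1.7000e-03 -2.7190e-01] [ 0.2  0.1 -1.7] 9.538608640820025
[ 589.1 -245.9  213.8] [ 3.1415e+00 -1.7000e-03 -2.7190e-01] [ 0.31  0.63  0.07  1.57 -0.05  0.94 -1.45] [ 0.2  0.1 -1.7] 9.5
tx,ty,tz,tw [-0.007 -0.005  0.046 -0.013]
```

View pics/z8s.png

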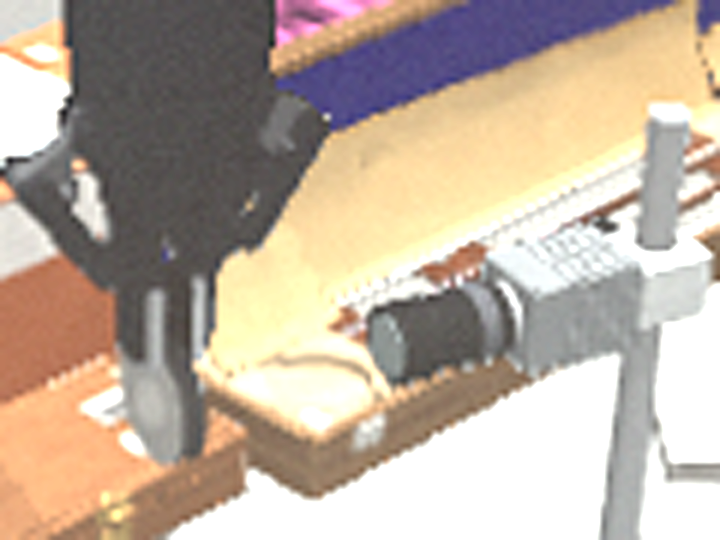

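View pics/z8t.png

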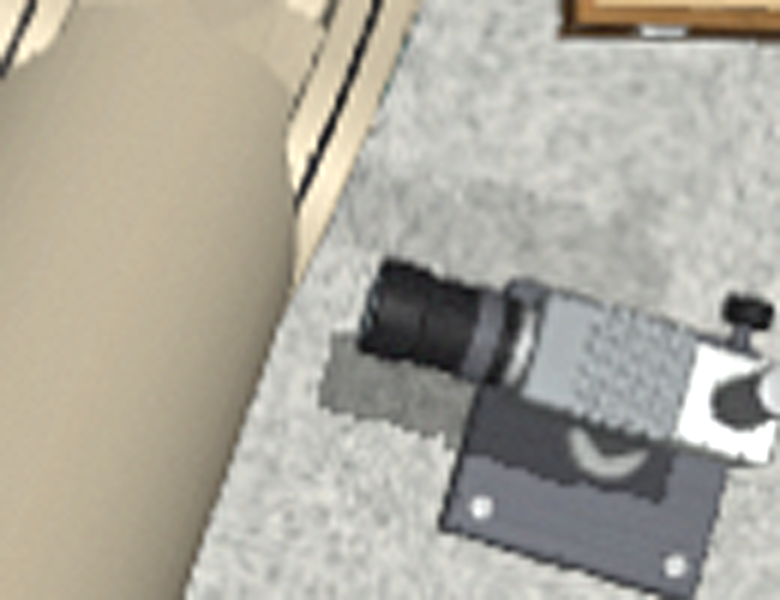

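View pics/wrist8.png

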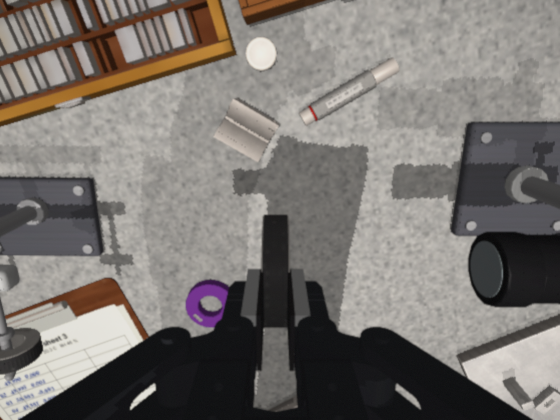

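In this wrist view the lens front is at about (487,268) and the ring is edge-on at column 275. The scene view shows the ring hanging in front of the lens, with the bore face toward it. I'll check their relative position.

Run:
```python
import cv2,numpy as np
w=cv2.imread("pics/wrist8.png");s=cv2.imread("pics/scene8.png")
f=lambda i,k,al=2:cv2.convertScaleAbs(cv2.resize(i,None,fx=k,fy=k,interpolation=cv2.INTER_CUBIC),alpha=al,beta=20)
cv2.imwrite("pics/w8l.png",f(w[220:320,460:560],6));cv2.imwrite("pics/s8r.png",f(s[150:182,280:345],12,2))
cv2.imwrite("pics/w8r.png",f(w[200:345,255:295],4,2.5))
```

```text
(no output)
```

View pics/w8l.png

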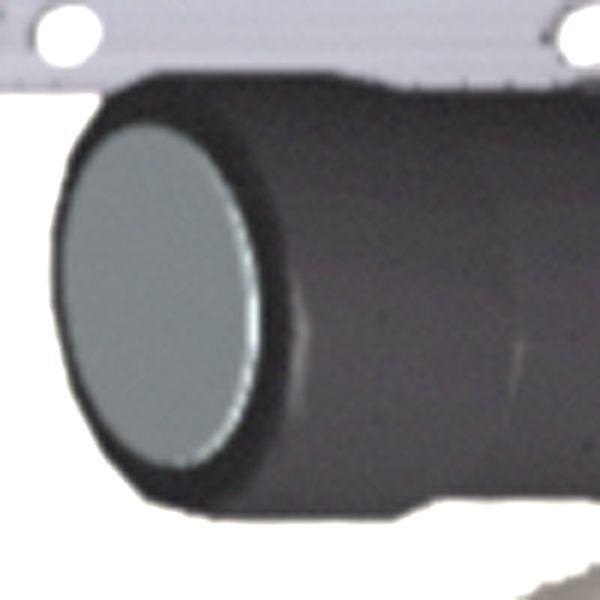

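View pics/s8r.png

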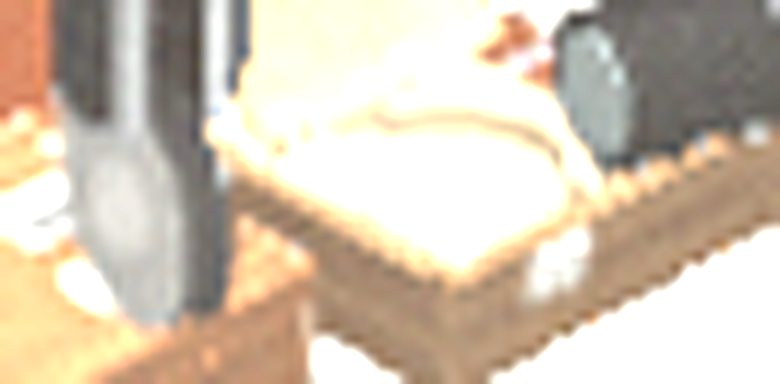

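View pics/w8r.png

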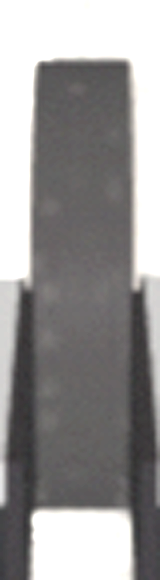

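Run:
```python
from h import *
np.set_printoptions(precision=2,suppress=True)
w7=load("wrist7");w8=load("wrist8");s=load("scene0");t=load("top0");s8=load("scene8")
r7=ray(w7,(411.4,204.4));r8=ray(w8,(486.6,268.8));rs=ray(s,(328.8,157.0));rt=ray(t,(351.3,200.4))
print("w7w8",tri([r7,r8]));print("w7w8s",tri([r7,r8,rs]));print("all",tri([r7,r8,rs,rt]));print("w8s",tri([r8,rs]));print("w8t",tri([r8,rt]))
o,v1=ray(w8,(275.3,214.9));_,v2=ray(w8,(275.3,326.6))
b=v1+v2;b/=np.linalg.norm(b);h=np.arccos(v1@v2)/2;c=o+b*26/np.sin(h)
print("ring (wrist)",c)
e=np.array([.267,.9636,0]);print("ring +y face centre in scene pred",proj(s8,c+6*e),"bottom pred",proj(s8,c+6*e-[0,0,26]),"right edge", proj(s8,c+6*e+26*np.array([-.9636,.267,0])))
for L in (tri([r7,r8,rs,rt])[0],tri([r8,rs])[0]):
    d=c-L;print("offset along",d@e,"across",d@[.9636,-.267,0],"up",d[2])
# yaw: foot edges in wrist8; screws
F=lambda x,y:(x,y)
a=onz(w8,(460+68/6-.4,220+35/6-.4),14.5);print(a)
im=w8["img"];import cv2
g=cv2.convertScaleAbs(cv2.resize(im[110:240,440:560],None,fx=5,fy=4.6),alpha=2,beta=20);cv2.imwrite("pics/f8.png",g)
```

```text
w7w8 (array([ 561.66, -342.9 ,  195.79]), [np.float64(0.06872002047894632), np.float64(0.06872002047903288)])
w7w8s (array([ 562.17, -342.28,  195.98]), [np.float64(0.6801761103517598), np.float64(0.5135228469781569), np.float64(1.1842760534351573)])
all (array([ 561.6 , -342.28,  195.67]), [np.float64(0.6989609844493379), np.float64(0.5740954204950015), np.float64(1.4213351661920224), np.float64(1.1987060272344054)])
w8s (array([ 562.32, -341.92,  195.94]), [np.float64(0.8421706571596055), np.float64(0.8421706571596949)])
w8t (array([ 560.76, -342.76,  194.7 ]), [np.float64(0.6014789380721379), np.float64(0.6014789380721675)])
ring (wrist) [ 588.74 -245.42  196.87]
ring +y face centre in scene pred [290.19 167.23] bottom pred [290.07 176.68] right edge [295.62 172.61]
offset along 100.57931773288958 across 0.2857878694305638 up 1.198768567068754
offset along 100.04755334801482 across -0.3125533503050135 up 0.9265163072032578
[ 495.61 -417.96   14.5 ]
```

View pics/f8.png

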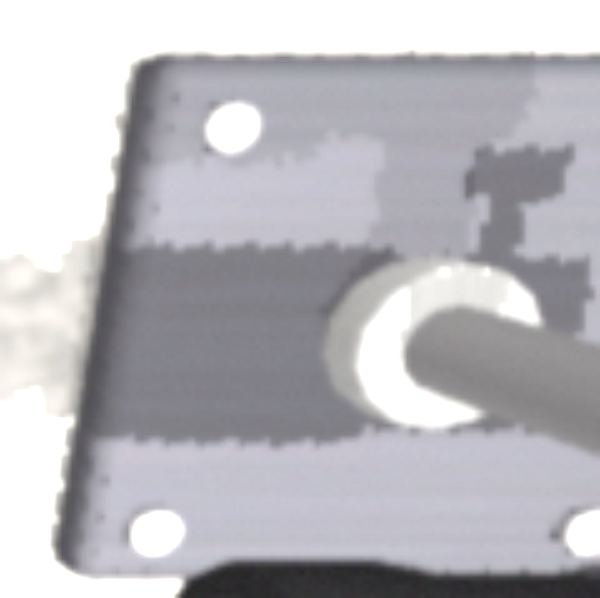

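```bash
python3 - <<'E'
from h import *
w=load("wrist8");F=lambda x,y:(440+x/5-.4,110+y/4.6-.4)
A,B,C=[onz(w,F(*p),14.5) for p in((234,128),(157,532),(590,532))]
d=B-C;print(np.degrees(np.arctan2(-d[0],d[1])),np.linalg.norm(d)); d=A-B;print(np.degrees(np.arctan2(d[1],d[0])),np.linalg.norm(d))
A,B=[onz(w,F(*p),14) for p in((160,57),(520,57))];d=A-B;print(np.degrees(np.arctan2(-d[0],d[1])))
E
python3 nav.py 589 -245.9 212.8 -15.5
```

```text
-15.469013339207526 84.37254538855888
-15.542637637124793 84.50080743263645
-15.499219851538893
[ 589.1 -245.9  213.8] [ 3.1415e+00 -1.7000e-03 -2.7190e-01] [ 0.31  0.63  0.07  1.57 -0.05  0.94 -1.45] [ 0.2  0.1 -1.7] 9.5
tx,ty,tz,tw [-0.005  0.002  0.042 -0.013]
```

The yaw is confirmed at −15.5°. The last correction is to lower the ring 1 mm, then hold.

servo_tool(
  commands=[0,0,0.04,-0.01,1,0,0,0.04,-0.01,1,0,0,0.04,-0.01,1,0,0,0.04,-0.01,1,0,0,0.04,-0.01,1,0,0,0.04,-0.01,1,0,0,0.04,-0.01,1,0,0,0.04,-0.01,1],
)

```text
clock: 8.7
eef_pos: [588.6, -245.7, 211.8]
tool_rot: [-3.142, 0.0, -0.271]
force: [-0.6, -0.4, -0.9]
width: 9.6
```

```bash
python3 snap.py 9 wrist scene
python3 - <<'E'
from h import *
from cell import ctrl
w=load("wrist9")
g=cv2.cvtColor(w["img"],cv2.COLOR_BGR2GRAY)
print(g[205:225:2,275],g[318:334:2,275])
o,v1=ray(w,(275.3,214.9));_,v2=ray(w,(275.3,326.6))
b=v1+v2;b/=np.linalg.norm(b);c=o+b*26/np.sin(np.arccos(v1@v2)/2)
L=np.array([561.7,-342.5,195.8]);d=c-L;print(c,d@[.267,.9636,0],d@[.9636,-.267,0],d[2],np.abs(ctrl.read_state()["qd"]).max())
E
```

```text
8.8 [ 588.6 -245.7  211.8] [-3.1416  0.     -0.2709] [-0.9  1.  -1.3] 9.237577760625252
[103 104 105 104 101  41  25  27  31  31] [ 32  30  28  28  33  98 109 111]
[ 587.79648674 -245.04689647  194.45772471] 100.87357251851023 -0.8734040207089226 -1.3422752937296707 0.0015165428834064119
```

View pics/scene9.png

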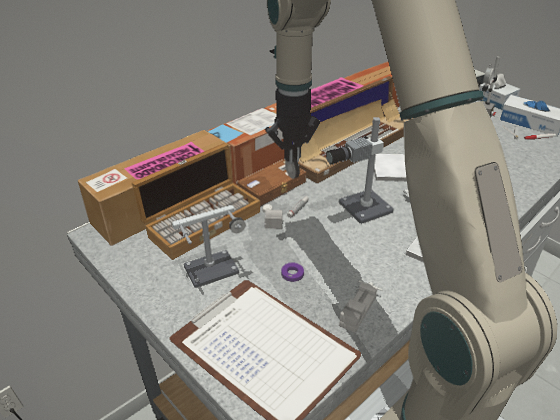

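servo_tool(
  commands=[0.02,0.01,-0.04,0,1,0.02,0.01,-0.04,0,1,0.02,0.01,-0.04,0,1,0.02,0.01,-0.04,0,1,0.02,0.01,-0.04,0,1,0.02,0.01,-0.04,0,1,0.02,0.01,-0.04,0,1,0.02,0.01,-0.04,0,1,0.02,0.01,-0.04,0,1],
)

```text
clock: 9.55
eef_pos: [589.1, -246.0, 212.8]
tool_rot: [-3.142, 0.0, -0.271]
force: [0.3, 0.2, -1.0]
width: 10.0
```

```bash
python3 snap.py 10 wrist
python3 - <<'E'
from h import *
from cell import ctrl
w=load("wrist10")
g=cv2.cvtColor(w["img"],cv2.COLOR_BGR2GRAY)
print(g[205:225:2,275],g[318:334:2,275])
o,v1=ray(w,(275.3,214.9));_,v2=ray(w,(275.3,326.6))
b=v1+v2;b/=np.linalg.norm(b);c=o+b*26/np.sin(np.arccos(v1@v2)/2)
L=np.array([561.7,-342.5,195.8]);d=c-L;print(c,d@[.267,.9636,0],d@[.9636,-.267,0],d[2],np.abs(ctrl.read_state()["qd"]).max())
E
```

```text
9.6 [ 589.1 -246.1  212.8] [-3.1416 -0.     -0.271 ] [-0.5 -0.3 -1.6] 9.600724563440593
[101 103 105 105 102  42  26  27  31  31] [ 32  29  28  28  33  99 109 111]
[ 588.20599087 -245.41465229  195.46849351] 100.62854061794134 -0.38061503997326546 -0.331506493496704 0.0020760528350691845
```

View pics/wrist10.png

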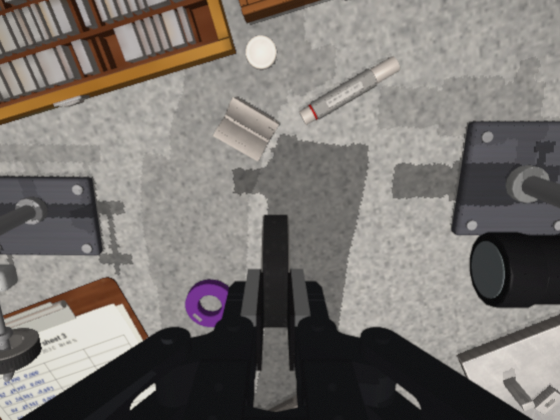

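The ring is within 1 mm on every axis, still, and unchanged in the grip. The small ring and the bystanders are in place, so I'm handing in.

```bash
python3 -c "
from cell import ctrl
print(ctrl.finish_job())"
```

```text
the job is handed in; nothing more can be done
None
```

I pinched the larger ring (left hook) over its bore, lifted it about 9 mm, drew it off along the hook, and carried it to the view point. I handed the job in at about 9.6 s with the ring held there; no verdict was reported.

**Last checks**
- **Position:** the ring centre measured about 100.6 mm from the lens, 0.4 mm to the side and 0.3 mm low.
- **Facing:** the tool yaw was −15.5°, against the camera's −15.5° measured from its foot. The tool was vertical and the joints were still.
- **Grip:** the ring had not shifted between the fingers in the wrist view.
- **Surroundings:** in the last pictures the small ring, the decoy ring, the V-block and the plug gauge looked undisturbed, and the force readings never exceeded about 5.4 N.

**What disagreed**
- **Lens position:** the different views agreed only to about 1 to 1.5 mm.
- **Finger opening:** it read about 9.5 mm on the 12 mm ring, probably because only the finger tips are gripping. The hold was steady.
- **View from above:** the arm hid the ring from the top camera at the end, so the final position comes from the wrist view. The scene view confirmed it to about half a pixel before the last 1 mm adjustments.

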